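Trade the bench things back into their own trays

ROBOT

A 7-joint arm with a two-finger parallel gripper is mounted at the origin on a cart in front of the work surface, level with it; the furniture and walls round the work are solid. World frame = base frame: x ahead of the robot, y to its left, z up, the work surface at z = 0. Lengths are in mm, angles in rad, forces in N, time in s.
With the tool pointing down it reaches from about 425 to 925 mm from the base axis. Payload 6.8 kg.
Tool frame: the origin (TCP) lies midway between the tips of the shut fingers; the grasp point (between the pads) lies 19 mm behind it; z points along the fingers, x is the direction in which the jaws open and shut, and the axes are right-handed (so a half turn about z gives the same grasp; the last joint's range is limited). The gripper opens to 88 mm and grips with 3 to 60 N. Pads are 20 mm wide; open, the fingers measure 115 mm over their backs; the gripper's body (75 mm by 178 mm) begins 61 mm behind the grasp point.
Start: joints at [1.198, 0.477, 0.022, 1.555, -0.011, 1.109, -0.083], TCP at [176.667, -651.488, 222.664] pointing down, gripper open.
Joint ranges: [-2.96, 2.96], [-0.34, 2.1], [-1.41, 1.46], [0.24, 2.44], [-1.37, 4.51], [0.17, 1.92], [-2.96, 2.96]. Speed limits (rad/s): [2.39, 2.39, 3.14, 3.14, 3.14, 3.14, 3.14].

INTERFACE

Orientations are given as a rotation vector (axis times angle).
In Python, from cell import arm gives the robot as it stands.
- The arm moves only by the tool send_rows, never from a script. Its argument "rows" is a list of rows, each an object of numbers: "tx", "ty", "tz": the shift along the tool's x, y, z in mm; "twist": the turn about the tool's z in degrees. In form: [{"tx": .., "ty": .., "tz": .., "twist": ..}, ...]. A call has 1 to 20 rows; each row is the pose to reach, as a shift and turn from the pose commanded when the call began, along the tool's axes at that moment; what a row does not reach only later rows make up. A row lasts 1/8 s, in which the tool goes at most 62.5 mm and 10.7 degrees, less where a joint would pass 70% of its speed; a pose out of reach is approached as far as the arm can. A call with a gripper value outside its range is refused whole. "grip" is the opening, from -1 (shut) to 1 (fully open), set as the call begins (left out, the last holds). The fingers move at their own pace and stop on an object; "newtons" is the grip in N (left out, the last holds). Time passes only in rows, so rows that repeat a pose let the fingers close. It gives the time, the measured TCP pose, the force and the opening at its end, in the units of the state.
- arm.sense(): the state, without advancing time (a new reading comes with each control period).
- arm.snapshot(name): name is "scene" or "top"; returns the picture (400x640x3 uint8, red, green, blue); there is no depth.
- arm.camera_model(name): a dict with "camera_matrix" (3x3 intrinsics, pixels), "extrinsics" (4x4, takes a point from camera to world coordinates). Camera axes: x right, y down, z forward; pixel columns grow to the right and rows downward; lengths in mm; the calibration is good to about 2 mm. A picture is of the moment at which its call begins. camera_model takes no time and is no camera call.
- arm.hand_in(): hands the job in, once; it reports no verdict.
The state is a dict: "t": time; "q": joint angles; "dq": joint speeds; "joint_torque": joint torques, N m; "ee_pos": TCP position; "orientation": TCP orientation; "contact_force": force on the tool from outside, world axes, zero at the start; "moment": the same for the moment, N m; "opening": finger opening in mm.
Only numpy, scipy, OpenCV 4.12 (cv2) and the standard library are available. Lean on these libraries where they do the work, as an engineer would, in place of code of your own. Each camera call takes 0.05 s, during which the arm holds its last target. There are 200 camera calls.

TASK

The brown dropper bottle, the square white flask and the white rubber block stand in each other's wooden trays. Swap them round so that each stands upright in the middle of the tray of its own shape: the round bottle in the round tray, the square flask in the square tray, the oblong block in the oblong tray; the clear end of the soldering board may serve as a free spot on the way. Never tip the bottle or the flask over, and leave the brick, the round white bottle and the tape roll where they are.

Things in the scene. Friction and masses are not known exactly. Their poses are not given: they have to be found in the camera images.
- dropper_bottle: Brown round glass dropper bottle with a black pipette top, 33 mm across, 102 mm tall; the straight body, about 33 mm wide, reaches up to about 50 mm above its underside and is the place to grip. Loose, stands upright, in the square tray at the start; belongs in the round tray. Origin: centre of its underside; z up.
- square_flask: White square flask with a round black cap, 32 x 31 mm, 76 mm tall; the square body is 50 mm tall (grip it across two flat sides), the cap above it 25 mm across. Loose, stands upright, in the oblong tray at the start; belongs in the square tray. Origin: centre of its underside; x and y square to its sides, z up.
- rubber_block: White oblong abrasive rubber block, 24 mm along its x, 34 mm along its y, 30 mm tall; grip it across x. Loose, in the round tray at the start; belongs in the oblong tray, resting on its underside as it does at the start. Origin: centre of its underside; z up.
- round_tray: Round wooden tray, 74 mm across outside, 64 mm inside. Fixed to the bench; 10 mm high with a 5 mm wide rim; its cork floor is 5 mm above the bench. Origin: centre of the underside, at bench height; z up.
- square_tray: Square wooden tray, 70 x 70 mm outside, 60 x 60 mm inside, sides along its x and y. Fixed to the bench; 10 mm high with a 5 mm wide rim; its cork floor is 5 mm above the bench. Origin: centre of the underside, at bench height; z up.
- oblong_tray: Oblong wooden tray, 56 mm along its x and 92 mm along its y outside, 46 x 82 mm inside. Fixed to the bench; 10 mm high with a 5 mm wide rim; its cork floor is 5 mm above the bench. Origin: centre of the underside, at bench height; z up.
- solder_board: Grey soldering board lying flat on the right of the work, fixed, 172 mm along its x, 250 mm along its y, top 16 mm above the bench. Its +y half, which points towards the robot, is clear and may be used as a free spot (for instance 35 mm along +y from the centre); the brick lies on its -y half. Origin: centre of the underside.
- fire_brick: Grey fire brick lying on the far half of the soldering board, 58 x 115 mm (long along its y), 40 mm tall, roughly across the board. Loose; leave it. Drinking glasses (124 mm tall) stand fixed behind it, a bowl to its right. Origin: centre of the underside.
- polish_bottle: White round bottle with a wide black cap, 35 mm across, 81 mm tall, standing on the bench among the trays. Loose; leave it. Origin: centre of the underside.
- tape_roll: Roll of tan tape lying flat behind the trays, 104 mm across, 25 mm tall. Loose; leave it. A hammer and a mug (95 mm tall) lie farther back, a pencil near the front edge, all fixed. Origin: centre of the underside.
Things that resemble listed ones, but are neither listed nor needed, are in the scene too. Leave any green or red look-alike of the dropper_bottle alone.

How it is judged (in metres and radians):
At the end, for the whole second after the job is handed in: The dropper bottle stands in the round tray, the square flask in the square tray and the rubber block in the oblong tray, each within 12 mm of its tray's centre, with its underside on the cork floor (within 3 mm), upright within 0.1 rad, at rest and released (horizontal distance between dropper_bottle and round_tray below 0.012 m and z of dropper_bottle in the frame of round_tray between 0.002 and 0.008 m and angle between each of dropper_bottle, square_flask, rubber_block's own z axis and vertical below 0.1 rad and linear speed of each of dropper_bottle, square_flask, rubber_block below 0.02 m/s and horizontal distance between square_flask and square_tray below 0.012 m and z of square_flask in the frame of square_tray between 0.002 and 0.008 m and horizontal distance between rubber_block and oblong_tray below 0.012 m and z of rubber_block in the frame of oblong_tray between 0.002 and 0.008 m); the robot touches nothing.
It fails at once if the brick is moved more than 25 mm (distance of fire_brick from where it was at the start of the episode above 0.025 m).
It fails at once if the round white bottle is moved more than 25 mm (distance of polish_bottle from where it was at the start of the episode above 0.025 m).
It fails at once if the tape roll is moved more than 25 mm (distance of tape_roll from where it was at the start of the episode above 0.025 m).
It fails at once if the dropper bottle is tipped over (more than 0.7 rad) (angle between dropper_bottle's own z axis and vertical above 0.7 rad).
It fails at once if the square flask is tipped over (more than 0.7 rad) (angle between square_flask's own z axis and vertical above 0.7 rad).
It also fails if it takes over 112 s, if anything falls off the work surface, if the arm or the gripper's body presses on something with over 40 N, if the wrist force passes 120 N, or if a joint passes its speed limit or range.

## Working session

There is one attempt and no reset: what is moved stays moved. The work goes in short steps, Python scripts to look and compute and a tool call to move; the robot and the scene stay as the last step left them, time stands still between calls to the robot, and variables do not carry over. Pictures are saved under pics/ and viewed, about 12 in all and at most 16, crops included, and the job is handed in when it is done.

Besides the shell and the picture viewer there is one more tool, called after "Call:" as name(argument=value, ...) on one line, values as JSON. send_rows: Moves the arm, as the interface text tells. Its arguments: {"type":"object","properties":{"rows":{"type":"array"},"grip":{"type":"number"},"newtons":{"type":"number"}},"required":["rows"]}

```bash
mkdir -p pics; ls
python3 - <<'E'
from cell import arm
import cv2, numpy as np
np.set_printoptions(precision=2,suppress=True)
s=arm.sense(); print(s)
for n in("scene","top"):
    cv2.imwrite(f"pics/{n}0.png",arm.snapshot(n)[:,:,::-1])
    m=arm.camera_model(n); print(n,np.array(m["camera_matrix"]),np.array(m["extrinsics"]))
E
```

```text
pics
{'t': 0.0, 'q': array([ 1.2 ,  0.48,  0.02,  1.56, -0.01,  1.11, -0.08]), 'dq': array([ 0.,  0., -0.,  0.,  0.,  0., -0.]), 'joint_torque': array([ -0.  , -58.29,   1.53, -27.26,  -0.05,   0.02,   0.  ]), 'ee_pos': array([ 176.52, -650.87,  221.69]), 'orientation': array([-2.49,  1.91,  0.  ]), 'contact_force': array([-0.57,  0.7 , -0.26]), 'moment': array([-0.02,  0.03, -0.04]), 'opening': 87.8558504254027}
scene [[393.57   0.   319.54]
 [  0.   393.57 190.91]
 [  0.     0.     1.  ]] [[ -0.75  -0.49   0.44 111.05]
 [ -0.66   0.54  -0.52 562.82]
 [  0.02  -0.68  -0.73 773.79]
 [  0.     0.     0.     1.  ]]
top [[409.35   0.   317.6 ]
 [  0.   409.35 196.38]
 [  0.     0.     1.  ]] [[  -0.02   -1.      0.06  494.93]
 [  -1.      0.02    0.01   42.59]
 [  -0.01   -0.06   -1.   1199.05]
 [   0.      0.      0.      1.  ]]
```

View pics/scene0.png

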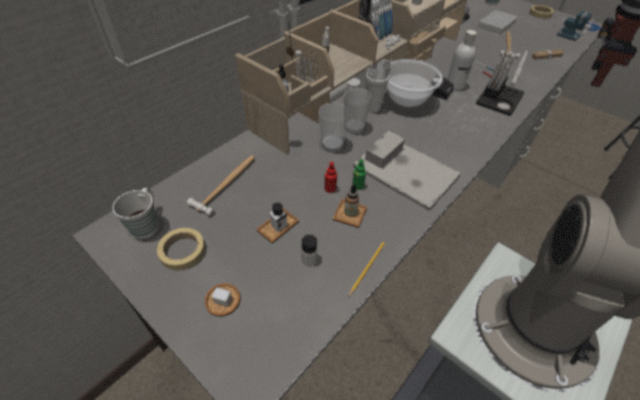

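View pics/top0.png

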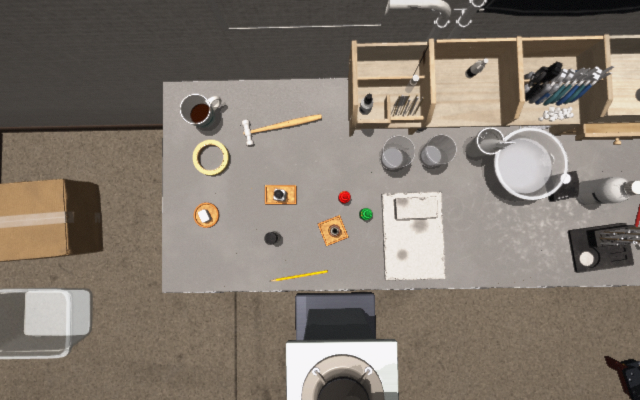

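The top view shows the block in the round tray at (206,215), the flask in the oblong tray at (280,195), and the polish bottle at (272,238). The candidates for the dropper bottle are brown (335,230), red (345,198) and green (366,214). The brown one in the square tray is the one described. Next is a close crop of each view to confirm this.

Run:
```python
import cv2,numpy as np
a=cv2.imread("pics/top0.png")[175:255,185:385]; a=cv2.resize(a,None,fx=4,fy=4,interpolation=cv2.INTER_CUBIC)
for i in range(0,200,20): cv2.putText(a,str(185+i),(4*i,10),0,.35,(255,255,255),1); cv2.line(a,(4*i+2,12),(4*i+2,18),(255,255,255),1)
for j in range(0,80,10): cv2.putText(a,str(175+j),(0,4*j+6),0,.35,(255,255,255),1)
b=cv2.imread("pics/scene0.png")[155:320,195:385]; b=cv2.resize(b,None,fx=4,fy=3.6,interpolation=cv2.INTER_CUBIC)
cv2.imwrite("pics/c1.png",a);cv2.imwrite("pics/c2.png",b)
```

```text
(no output)
```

View pics/c1.png

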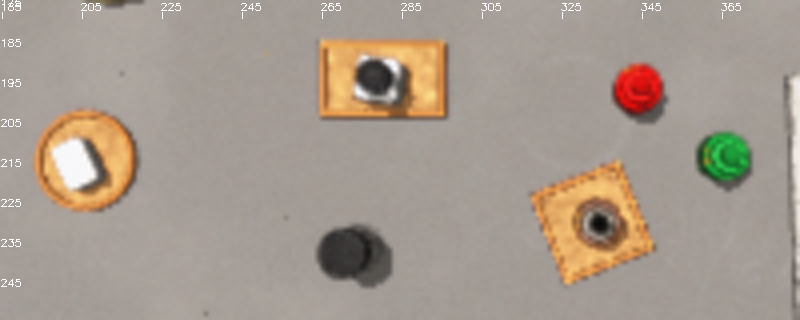

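View pics/c2.png

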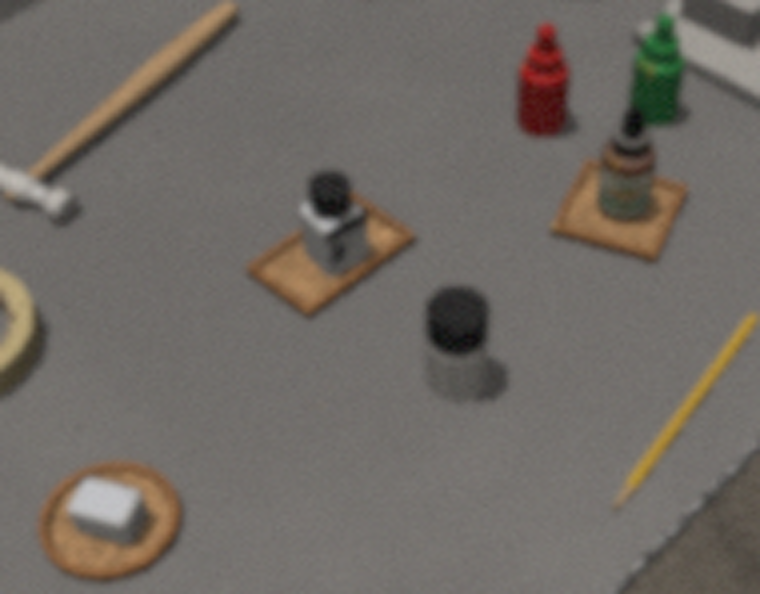

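The crops confirm it: the brown bottle stands in the square tray at crop (599,223), and the red and green ones stand on the bare bench. The flask has a black cap, with its cap at crop (373,77) in the oblong tray. The white block, at (77,164), is in the round tray.

```bash
cat > h.py <<'E'
from cell import arm
import cv2,numpy as np
np.set_printoptions(precision=1,suppress=True)
def ray(n,uv,z):
    m=arm.camera_model(n);K=np.array(m["camera_matrix"]);T=np.array(m["extrinsics"])
    uv=np.atleast_2d(np.asarray(uv,float))
    d=np.c_[uv,np.ones(len(uv))]@np.linalg.inv(K).T@T[:3,:3].T
    return T[:3,3]+d*((z-T[2,3])/d[:,2])[:,None]
def crop(p): return np.array(p)/4+[185,175]-.375
E
python3 - <<'E'
from h import *
im=cv2.imread("pics/top0.png"); hsv=cv2.cvtColor(im,cv2.COLOR_BGR2HSV)
m=cv2.inRange(hsv,(5,90,60),(25,255,255)); m[:175]=0;m[260:]=0
m=cv2.morphologyEx(m,cv2.MORPH_CLOSE,np.ones((3,3)))
for c in cv2.findContours(m,0,2)[0]:
    if cv2.contourArea(c)<150: continue
    w=ray("top",cv2.convexHull(c)[:,0],10)[:,:2]
    r=cv2.minAreaRect(w.astype(np.float32)); print("tray",r[0],r[1],r[2], cv2.boxPoints(r)[:2].ravel())
for n,p,z in [("block",(77,164),35),("block c",[(51,143),(87,135),(104,182),(70,192)],35),("flaskcap",(375,77),81),("flaskbody",(381,79),55),("flask corners",[(366,52),(408,60),(400,104),(355,98)],55),
 ("drop",(599,223),107),("dropbody",(600,222),57),("red",(637,89),100),("green",(726,156),100),("polish",(344,253),81)]:
    print(n,ray("top",crop(p),z)[:,:2].round(1).tolist())
print("board",ray("top",[(384,193),(442,192),(445,278),(385,280)],16)[:,:2].tolist())
# scene cross-check
c2=lambda p:np.array(p)/[4,3.6]+[195,155]-.4
print("scene: flaskcap top",ray("scene",c2((329,183)),81)[0],"drop top",ray("scene",c2((633,115)),107)[0],"block top",ray("scene",c2((107,501)),35)[0],"polish",ray("scene",c2((457,302)),81)[0])
print("green top",ray("scene",c2((664,20)),102)[0])
E
```

```text
tray (470.3265686035156, 15.80368423461914) (70.69004821777344, 70.42203521728516) 20.70146369934082 [424.8  36.2 449.7 -29.6]
tray (521.7604370117188, 384.8832702636719) (73.29261016845703, 72.77769470214844) 89.07084655761719 [484.8 348.8 557.6 347.7]
tray (576.3594970703125, 165.63296508789062) (90.81861114501953, 55.53635025024414) 89.0273666381836 [547.8 120.7 603.4 119.8]
tray (516.7470092773438, 877.2484741210938) (229.84274291992188, 229.02825927734375) 3.0594773292541504 [395.9 985.5 408.1 756.8]
block [[518.0, 382.4]]
block c [[533.3, 401.0], [538.6, 375.2], [504.9, 363.1], [498.2, 387.4]]
flaskcap [[573.3, 164.0]]
flaskbody [[573.6, 162.6]]
flask corners [[592.8, 173.0], [586.6, 143.5], [555.8, 149.5], [560.6, 181.0]]
drop [[471.6, 13.2]]
dropbody [[471.2, 11.1]]
red [[560.8, -14.2]]
green [[514.8, -72.9]]
polish [[453.5, 186.4]]
board [[575.058441618552, -134.7004169227411], [575.0541941204933, -301.78285270410413], [329.4018047595485, -301.6662834464083], [326.2372320688496, -130.97601672113763]]
scene: flaskcap top [572.2 169.1  81. ] drop top [465.7  22.4 107. ] block top [514.5 387.9  35. ] polish [453.4 188.7  81. ]
green top [511.1 -67.9 102. ]
```

```bash
cat >> h.py <<'E'
from scipy.spatial.transform import Rotation as R
def plan(*pts):
    """pts: (x,y,z,theta_deg or None) -> rows in tool frame from current pose; twist in deg"""
    s=arm.sense(); M=R.from_rotvec(s["orientation"]).as_matrix(); th=np.degrees(np.arctan2(M[1,0],M[0,0]))
    print("t %.2f pos"%s["t"],s["ee_pos"],"theta %.1f"%th,"down",M[:,2],"F",s["contact_force"],"open %.1f"%s["opening"],"q",s["q"].round(2))
    for x,y,z,a in pts:
        d=M.T@(np.array([x,y,z])-s["ee_pos"]); tw=0 if a is None else (th-a+180)%360-180
        print("tx %.1f ty %.1f tz %.1f twist %.1f dist %.0f"%(*d,tw,np.linalg.norm(d)))
E
python3 - <<'E'
from h import *
plan((430,-250,200,None),(480,100,180,-72),(519,384,150,-72),(519,384,60,-72))
E
```

```text
t 0.10 pos [ 176.5 -651.   221.8] theta -74.8 down [-0.  0. -1.] F [ 1.  -0.6  0.4] open 87.6 q [ 1.2  0.5  0.   1.6 -0.   1.1 -0.1]
tx -320.6 ty -349.6 tz 22.3 twist 0.0 dist 475
tx -645.3 ty -489.4 tz 42.8 twist -2.8 dist 811
tx -909.2 ty -601.4 tz 73.2 twist -2.8 dist 1093
tx -909.0 ty -601.4 tz 163.2 twist -2.8 dist 1102
```

Call:
send_rows(rows=[{"tx": -40, "ty": -44, "tz": 3}, {"tx": -80, "ty": -88, "tz": 6}, {"tx": -120, "ty": -132, "tz": 9}, {"tx": -160, "ty": -176, "tz": 12}, {"tx": -200, "ty": -220, "tz": 15}, {"tx": -240, "ty": -264, "tz": 18}, {"tx": -280, "ty": -308, "tz": 20}, {"tx": -320, "ty": -350, "tz": 22}, {"tx": -370, "ty": -372, "tz": 25}, {"tx": -420, "ty": -394, "tz": 28}, {"tx": -470, "ty": -416, "tz": 31}, {"tx": -520, "ty": -438, "tz": 34}, {"tx": -580, "ty": -464, "tz": 38}, {"tx": -645, "ty": -489, "tz": 42, "twist": -2.8}, {"tx": -700, "ty": -512, "tz": 46, "twist": -2.8}, {"tx": -755, "ty": -536, "tz": 52, "twist": -2.8}, {"tx": -810, "ty": -560, "tz": 60, "twist": -2.8}, {"tx": -860, "ty": -580, "tz": 66, "twist": -2.8}, {"tx": -909, "ty": -601, "tz": 73, "twist": -2.8}, {"tx": -909, "ty": -601, "tz": 73, "twist": -2.8}], grip=1)

```text
invalid input at $.rows[0]: expected keys tx, ty, tz, twist
```

Call:
send_rows(rows=[{"tx": -40, "ty": -44, "tz": 3, "twist": 0}, {"tx": -80, "ty": -88, "tz": 6, "twist": 0}, {"tx": -120, "ty": -132, "tz": 9, "twist": 0}, {"tx": -160, "ty": -176, "tz": 12, "twist": 0}, {"tx": -200, "ty": -220, "tz": 15, "twist": 0}, {"tx": -240, "ty": -264, "tz": 18, "twist": 0}, {"tx": -280, "ty": -308, "tz": 20, "twist": 0}, {"tx": -320, "ty": -350, "tz": 22, "twist": 0}, {"tx": -370, "ty": -372, "tz": 25, "twist": 0}, {"tx": -420, "ty": -394, "tz": 28, "twist": 0}, {"tx": -470, "ty": -416, "tz": 31, "twist": 0}, {"tx": -520, "ty": -438, "tz": 34, "twist": 0}, {"tx": -580, "ty": -464, "tz": 38, "twist": 0}, {"tx": -645, "ty": -489, "tz": 42, "twist": -2.8}, {"tx": -700, "ty": -512, "tz": 46, "twist": -2.8}, {"tx": -755, "ty": -536, "tz": 52, "twist": -2.8}, {"tx": -810, "ty": -560, "tz": 60, "twist": -2.8}, {"tx": -860, "ty": -580, "tz": 66, "twist": -2.8}, {"tx": -909, "ty": -601, "tz": 73, "twist": -2.8}, {"tx": -909, "ty": -601, "tz": 73, "twist": -2.8}], grip=1)

```text
t: 2.6
ee_pos: [516.6, 388.0, 148.5]
orientation: [-2.547, 1.839, 0.005]
contact_force: [0.8, -0.8, 1.3]
opening: 87.9
```

Run:
```python
from h import *
plan((519,384,150,-72),(519,384,60,-72),(519,384,14,-72))
```

```text
t 2.60 pos [516.6 388.  148.5] theta -71.7 down [-0.  0. -1.] F [ 0.8 -0.8  1.3] open 87.9 q [-0.4  0.6 -0.5  1.7  0.3  1.  -2.2]
tx 4.6 ty -1.0 tz -1.6 twist 0.3 dist 5
tx 4.8 ty -1.1 tz 88.4 twist 0.3 dist 89
tx 4.9 ty -1.2 tz 134.4 twist 0.3 dist 135
```

Call:
send_rows(rows=[{"tx": 4, "ty": -1, "tz": 30, "twist": 0}, {"tx": 4, "ty": -1, "tz": 60, "twist": 0}, {"tx": 4, "ty": -1, "tz": 90, "twist": 0}, {"tx": 4, "ty": -1, "tz": 115, "twist": 0}, {"tx": 4, "ty": -1, "tz": 130, "twist": 0}, {"tx": 4, "ty": -1, "tz": 134, "twist": 0}, {"tx": 4, "ty": -1, "tz": 134, "twist": 0}])

```text
t: 3.48
ee_pos: [521.4, 379.6, 16.2]
orientation: [-2.54, 1.847, -0.0]
contact_force: [0.2, 0.0, -0.4]
opening: 87.7
```

Run:
```python
from h import *
plan((519,384,14,-72))
a=arm.snapshot("top")[170:250,160:260,::-1]; b=arm.snapshot("scene")[240:340,170:290,::-1]
cv2.imwrite("pics/g1.png",np.hstack([cv2.resize(a,(400,320),interpolation=2),cv2.resize(b,(384,320),interpolation=2)]))
```

```text
t 3.48 pos [521.4 379.6  16.2] theta -72.0 down [ 0.  0. -1.] F [ 0.2  0.  -0.4] open 87.7 q [-0.4  0.7 -0.4  1.8  0.4  0.8 -2.3]
tx -4.9 ty 0.9 tz 2.2 twist -0.0 dist 5
```

View pics/g1.png

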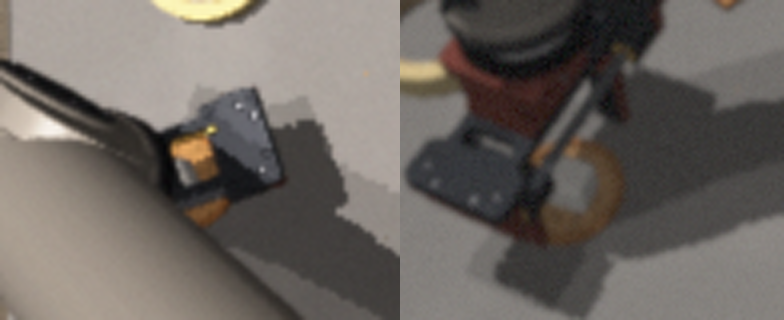

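The gripper straddles the block in the round tray (crop left (190,170), right (570,185)). I'll close here.

Call:
send_rows(rows=[{"tx": -3, "ty": 1, "tz": 2, "twist": 0}, {"tx": -3, "ty": 1, "tz": 2, "twist": 0}, {"tx": -3, "ty": 1, "tz": 2, "twist": 0}, {"tx": -3, "ty": 1, "tz": 2, "twist": 0}, {"tx": -3, "ty": 1, "tz": 2, "twist": 0}, {"tx": -3, "ty": 1, "tz": 2, "twist": 0}, {"tx": -3, "ty": 1, "tz": 2, "twist": 0}, {"tx": -3, "ty": 1, "tz": 2, "twist": 0}], grip=-1, newtons=20)

```text
t: 4.58
ee_pos: [519.2, 382.2, 13.6]
orientation: [-2.541, 1.847, 0.0]
contact_force: [0.8, -1.2, 0.1]
opening: 24.0
```

Run:
```python
from h import *
plan((519,384,110,-72),(450,60,130,-72),(416,-217,110,-72),(416,-217,25.5,-72))
```

```text
t 4.58 pos [519.2 382.2  13.6] theta -72.0 down [ 0.  0. -1.] F [ 0.8 -1.2  0.1] open 24.0 q [-0.4  0.7 -0.4  1.8  0.4  0.8 -2.3]
tx -1.8 ty -0.4 tz -96.4 twist -0.0 dist 96
tx 285.1 ty 165.2 tz -116.4 twist -0.0 dist 349
tx 538.1 ty 283.0 tz -96.4 twist -0.0 dist 616
tx 538.1 ty 283.0 tz -11.9 twist -0.0 dist 608
```

Call:
send_rows(rows=[{"tx": 0, "ty": 0, "tz": -40, "twist": 0}, {"tx": 0, "ty": 0, "tz": -90, "twist": 0}, {"tx": 20, "ty": 10, "tz": -136, "twist": 0}, {"tx": 65, "ty": 36, "tz": -140, "twist": 0}, {"tx": 115, "ty": 65, "tz": -140, "twist": 0}, {"tx": 165, "ty": 94, "tz": -140, "twist": 0}, {"tx": 215, "ty": 123, "tz": -140, "twist": 0}, {"tx": 265, "ty": 152, "tz": -140, "twist": 0}, {"tx": 315, "ty": 179, "tz": -140, "twist": 0}, {"tx": 365, "ty": 203, "tz": -140, "twist": 0}, {"tx": 415, "ty": 226, "tz": -140, "twist": 0}, {"tx": 465, "ty": 249, "tz": -130, "twist": 0}, {"tx": 505, "ty": 268, "tz": -110, "twist": 0}, {"tx": 530, "ty": 279, "tz": -85, "twist": 0}, {"tx": 538, "ty": 283, "tz": -60, "twist": 0}, {"tx": 538, "ty": 283, "tz": -38, "twist": 0}, {"tx": 538, "ty": 283, "tz": -22, "twist": 0}, {"tx": 538, "ty": 283, "tz": -15, "twist": 0}, {"tx": 538, "ty": 283, "tz": -12, "twist": 0}, {"tx": 538, "ty": 283, "tz": -12, "twist": 0}])

```text
t: 7.08
ee_pos: [416.3, -216.9, 26.0]
orientation: [-2.541, 1.847, -0.001]
contact_force: [-0.1, 0.4, -0.3]
opening: 23.7
```

Run:
```python
from h import *
plan((416,-217,25,-72),(416,-217,150,-72))
```

```text
t 7.08 pos [ 416.3 -216.9   26. ] theta -72.0 down [ 0. -0. -1.] F [-0.1  0.4 -0.3] open 23.7 q [ 0.6  0.5 -0.2  2.2  0.2  0.5 -1.1]
tx 0.0 ty 0.3 tz 1.0 twist -0.0 dist 1
tx 0.1 ty 0.3 tz -124.0 twist -0.0 dist 124
```

Call:
send_rows(rows=[{"tx": 0, "ty": 0, "tz": 1, "twist": 0}, {"tx": 0, "ty": 0, "tz": 1, "twist": 0}, {"tx": 0, "ty": 0, "tz": 1, "twist": 0}])

```text
t: 7.45
ee_pos: [416.0, -217.0, 24.8]
orientation: [-2.541, 1.847, -0.001]
contact_force: [0.7, -0.1, -0.2]
opening: 23.7
```

Call:
send_rows(rows=[{"tx": 0, "ty": 0, "tz": 0, "twist": 0}, {"tx": 0, "ty": 0, "tz": 0, "twist": 0}, {"tx": 0, "ty": 0, "tz": 0, "twist": 0}, {"tx": 0, "ty": 0, "tz": -3, "twist": 0}, {"tx": 0, "ty": 0, "tz": -30, "twist": 0}, {"tx": 0, "ty": 0, "tz": -70, "twist": 0}, {"tx": 0, "ty": 0, "tz": -115, "twist": 0}, {"tx": 0, "ty": 0, "tz": -150, "twist": 0}, {"tx": 0, "ty": 0, "tz": -150, "twist": 0}], grip=1)

```text
t: 8.57
ee_pos: [417.7, -217.7, 177.4]
orientation: [-2.54, 1.847, -0.009]
contact_force: [0.4, 0.8, -0.3]
opening: 87.9
```

Run:
```python
from h import *
plan((470.5,14,175,-72),(470.5,14,32,-72))
a=arm.snapshot("top")[190:290,300:450,::-1]; b=arm.snapshot("scene")[130:250,310:470,::-1]
cv2.imwrite("pics/g2.png",np.hstack([cv2.resize(a,(400,267),interpolation=2),cv2.resize(b,(356,267),interpolation=2)]))
```

```text
t 8.57 pos [ 417.7 -217.7  177.4] theta -72.0 down [ 0. -0. -1.] F [ 0.4  0.8 -0.3] open 87.9 q [ 0.6  0.2 -0.3  2.1  0.1  0.9 -1. ]
tx -204.1 ty -121.7 tz 2.1 twist -0.0 dist 238
tx -204.7 ty -121.1 tz 145.1 twist -0.0 dist 279
```

View pics/g2.png

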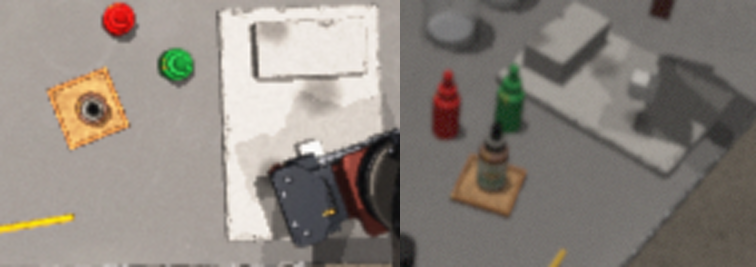

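The block stands upright on the clear part of the board (right crop (640,82)). The brown bottle is still in its tray (left crop (93,109)).

Call:
send_rows(rows=[{"tx": -40, "ty": -25, "tz": 0, "twist": 0}, {"tx": -85, "ty": -52, "tz": 0, "twist": 0}, {"tx": -130, "ty": -79, "tz": 0, "twist": 0}, {"tx": -175, "ty": -106, "tz": 0, "twist": 0}, {"tx": -203, "ty": -123, "tz": 0, "twist": 0}, {"tx": -203, "ty": -123, "tz": 15, "twist": 0}, {"tx": -203, "ty": -123, "tz": 40, "twist": 0}, {"tx": -203, "ty": -123, "tz": 65, "twist": 0}, {"tx": -203, "ty": -123, "tz": 90, "twist": 0}, {"tx": -203, "ty": -123, "tz": 115, "twist": 0}, {"tx": -203, "ty": -123, "tz": 132, "twist": 0}, {"tx": -203, "ty": -123, "tz": 140, "twist": 0}, {"tx": -203, "ty": -123, "tz": 142, "twist": 0}, {"tx": -203, "ty": -123, "tz": 142, "twist": 0}])

```text
t: 10.42
ee_pos: [470.6, 14.1, 33.0]
orientation: [-2.541, 1.847, -0.001]
contact_force: [-0.1, 0.8, 0.6]
opening: 87.8
```

Run:
```python
from h import *
plan((470.5,14,32,-72))
a=arm.snapshot("top")[190:270,290:390,::-1]; b=arm.snapshot("scene")[150:250,300:420,::-1]
cv2.imwrite("pics/g3.png",np.hstack([cv2.resize(a,(400,320),interpolation=2),cv2.resize(b,(384,320),interpolation=2)]))
```

```text
t 10.43 pos [470.6  14.1  33. ] theta -72.0 down [ 0. -0. -1.] F [-0.1  0.8  0.6] open 87.8 q [ 0.1  0.5 -0.4  2.2  0.3  0.6 -1.7]
tx 0.1 ty 0.2 tz 1.0 twist -0.0 dist 1
```

View pics/g3.png

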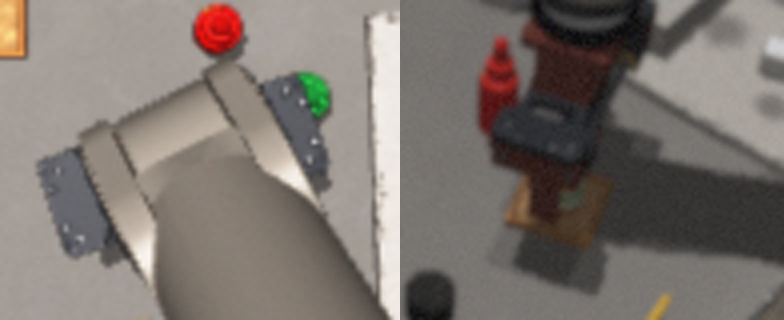

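The fingers straddle the bottle (right crop (570,195)), with no contact force. I'll close gently.

Call:
send_rows(rows=[{"tx": 0, "ty": 0, "tz": 0, "twist": 0}, {"tx": 0, "ty": 0, "tz": 0, "twist": 0}, {"tx": 0, "ty": 0, "tz": 0, "twist": 0}, {"tx": 0, "ty": 0, "tz": 0, "twist": 0}, {"tx": 0, "ty": 0, "tz": 0, "twist": 0}, {"tx": 0, "ty": 0, "tz": 0, "twist": 0}, {"tx": 0, "ty": 0, "tz": 0, "twist": 0}, {"tx": 0, "ty": 0, "tz": 0, "twist": 0}, {"tx": 0, "ty": 0, "tz": -5, "twist": 0}, {"tx": 0, "ty": 0, "tz": -15, "twist": 0}, {"tx": 0, "ty": 0, "tz": -15, "twist": 0}], grip=-1, newtons=20)

```text
t: 11.9
ee_pos: [471.1, 14.2, 48.7]
orientation: [-2.54, 1.847, -0.002]
contact_force: [0.3, -0.2, -0.9]
opening: 32.2
```

Run:
```python
from h import *
plan((470.5,14,160,-72),(521.8,384.9,160,-72),(521.8,384.9,34,-72))
```

```text
t 11.90 pos [471.1  14.2  48.7] theta -72.0 down [ 0.  0. -1.] F [ 0.3 -0.2 -0.9] open 32.2 q [ 0.2  0.4 -0.4  2.1  0.3  0.6 -1.7]
tx 0.0 ty 0.4 tz -111.3 twist -0.0 dist 111
tx -337.0 ty -162.7 tz -111.2 twist -0.0 dist 390
tx -337.0 ty -162.5 tz 14.8 twist -0.0 dist 374
```

Call:
send_rows(rows=[{"tx": 0, "ty": 0, "tz": -20, "twist": 0}, {"tx": 0, "ty": 0, "tz": -55, "twist": 0}, {"tx": 0, "ty": 0, "tz": -95, "twist": 0}, {"tx": -15, "ty": -7, "tz": -111, "twist": 0}, {"tx": -50, "ty": -24, "tz": -111, "twist": 0}, {"tx": -90, "ty": -43, "tz": -111, "twist": 0}, {"tx": -130, "ty": -63, "tz": -111, "twist": 0}, {"tx": -170, "ty": -82, "tz": -111, "twist": 0}, {"tx": -210, "ty": -101, "tz": -111, "twist": 0}, {"tx": -250, "ty": -121, "tz": -111, "twist": 0}, {"tx": -285, "ty": -138, "tz": -111, "twist": 0}, {"tx": -315, "ty": -152, "tz": -105, "twist": 0}, {"tx": -332, "ty": -160, "tz": -85, "twist": 0}, {"tx": -337, "ty": -163, "tz": -60, "twist": 0}, {"tx": -337, "ty": -163, "tz": -35, "twist": 0}, {"tx": -337, "ty": -163, "tz": -15, "twist": 0}, {"tx": -337, "ty": -163, "tz": -2, "twist": 0}, {"tx": -337, "ty": -163, "tz": -2, "twist": 0}, {"tx": -337, "ty": -163, "tz": -2, "twist": 0}])

```text
t: 14.28
ee_pos: [521.9, 385.4, 50.5]
orientation: [-2.54, 1.847, -0.001]
contact_force: [0.1, 0.6, -0.9]
opening: 32.2
```

Run:
```python
from h import *
plan((521.8,384.9,33.5,-72))
a=arm.snapshot("top")[170:250,160:260,::-1]; b=arm.snapshot("scene")[230:330,170:290,::-1]
cv2.imwrite("pics/g4.png",np.hstack([cv2.resize(a,(400,320),interpolation=2),cv2.resize(b,(384,320),interpolation=2)]))
```

```text
t 14.28 pos [521.9 385.4  50.5] theta -72.0 down [ 0.  0. -1.] F [ 0.1  0.6 -0.9] open 32.2 q [-0.4  0.7 -0.5  1.7  0.4  0.8 -2.3]
tx 0.4 ty 0.3 tz 17.0 twist -0.0 dist 17
```

View pics/g4.png

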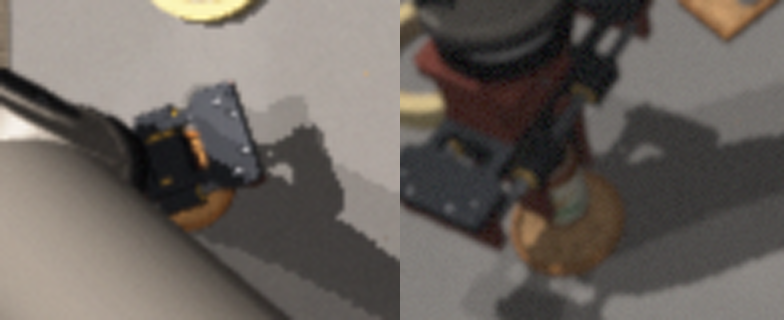

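The bottle hangs upright over the middle of the round tray (right crop (570,205)). I'll lower and release it.

Call:
send_rows(rows=[{"tx": 0, "ty": 0, "tz": 6, "twist": 0}, {"tx": 0, "ty": 0, "tz": 11, "twist": 0}, {"tx": 0, "ty": 0, "tz": 15, "twist": 0}, {"tx": 0, "ty": 0, "tz": 17, "twist": 0}, {"tx": 0, "ty": 0, "tz": 17, "twist": 0}, {"tx": 0, "ty": 0, "tz": 17, "twist": 0}])

```text
t: 15.12
ee_pos: [521.4, 385.0, 32.7]
orientation: [2.541, -1.847, -0.0]
contact_force: [-1.1, 0.1, 1.1]
opening: 32.1
```

Call:
send_rows(rows=[{"tx": 0, "ty": 0, "tz": 0, "twist": 0}, {"tx": 0, "ty": 0, "tz": 0, "twist": 0}, {"tx": 0, "ty": 0, "tz": 0, "twist": 0}, {"tx": 0, "ty": 0, "tz": 0, "twist": 0}, {"tx": 0, "ty": 0, "tz": 0, "twist": 0}, {"tx": 0, "ty": 0, "tz": -15, "twist": 0}, {"tx": 0, "ty": 0, "tz": -45, "twist": 0}, {"tx": 0, "ty": 0, "tz": -85, "twist": 0}, {"tx": 0, "ty": 0, "tz": -117, "twist": 0}, {"tx": 0, "ty": 0, "tz": -117, "twist": 0}, {"tx": 0, "ty": 0, "tz": -117, "twist": 0}], grip=1)

```text
t: 16.5
ee_pos: [521.2, 384.6, 149.7]
orientation: [2.541, -1.847, 0.0]
contact_force: [0.0, 0.1, -1.0]
opening: 87.8
```

Run:
```python
from h import *
plan((573.5,164.5,150,-101.5),(573.5,164.5,28,-101.5))
```

```text
t 16.50 pos [521.2 384.6 149.7] theta -72.0 down [ 0. -0. -1.] F [ 0.   0.1 -1. ] open 87.8 q [-0.4  0.6 -0.5  1.7  0.3  1.  -2.2]
tx 225.5 ty 18.2 tz -0.2 twist 29.5 dist 226
tx 225.5 ty 18.2 tz 121.8 twist 29.5 dist 257
```

Call:
send_rows(rows=[{"tx": 40, "ty": 3, "tz": 0, "twist": 5}, {"tx": 80, "ty": 7, "tz": 0, "twist": 10}, {"tx": 125, "ty": 10, "tz": 0, "twist": 16}, {"tx": 170, "ty": 14, "tz": 0, "twist": 22}, {"tx": 210, "ty": 17, "tz": 0, "twist": 28}, {"tx": 225, "ty": 18, "tz": 0, "twist": 29.5}, {"tx": 225, "ty": 18, "tz": 15, "twist": 29.5}, {"tx": 225, "ty": 18, "tz": 40, "twist": 29.5}, {"tx": 225, "ty": 18, "tz": 65, "twist": 29.5}, {"tx": 225, "ty": 18, "tz": 90, "twist": 29.5}, {"tx": 225, "ty": 18, "tz": 110, "twist": 29.5}, {"tx": 225, "ty": 18, "tz": 120, "twist": 29.5}, {"tx": 225, "ty": 18, "tz": 121, "twist": 29.5}, {"tx": 225, "ty": 18, "tz": 121, "twist": 29.5}])

```text
t: 18.25
ee_pos: [574.2, 165.8, 29.2]
orientation: [-1.987, 2.432, -0.0]
contact_force: [-0.3, 0.0, 0.2]
opening: 88.0
```

Run:
```python
from h import *
plan((573.5,164.5,28,-101.5))
a=arm.snapshot("top")[150:250,180:305,::-1]; b=arm.snapshot("scene")[180:330,170:350,::-1]
cv2.imwrite("pics/g5.png",np.hstack([cv2.resize(a,(400,320),interpolation=2),cv2.resize(b,(384,320),interpolation=2)]))
```

```text
t 18.25 pos [574.2 165.8  29.2] theta -101.5 down [ 0.  0. -1.] F [-0.3  0.   0.2] open 88.0 q [-0.1  0.6 -0.3  1.9  0.3  0.7 -2.4]
tx 1.4 ty 0.4 tz 1.2 twist -0.0 dist 2
```

View pics/g5.png

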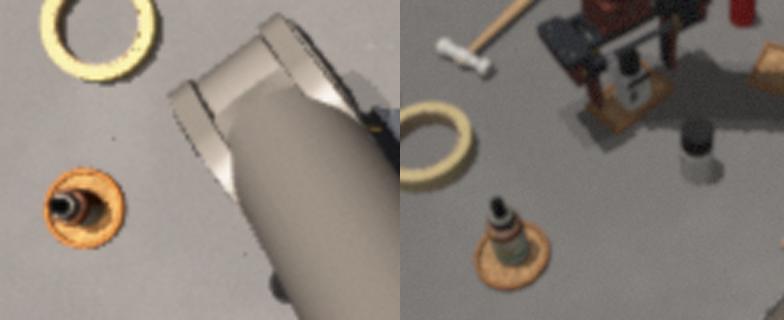

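The bottle stands upright in the round tray (right crop (505,240)). The flask sits between the open fingers (right crop (632,85)). I'll grip the flask.

Call:
send_rows(rows=[{"tx": 1, "ty": 0, "tz": 1, "twist": 0}, {"tx": 1, "ty": 0, "tz": 1, "twist": 0}, {"tx": 1, "ty": 0, "tz": 1, "twist": 0}, {"tx": 1, "ty": 0, "tz": 1, "twist": 0}, {"tx": 1, "ty": 0, "tz": 1, "twist": 0}, {"tx": 1, "ty": 0, "tz": 1, "twist": 0}, {"tx": 1, "ty": 0, "tz": 1, "twist": 0}, {"tx": 1, "ty": 0, "tz": 1, "twist": 0}, {"tx": 1, "ty": 0, "tz": -5, "twist": 0}, {"tx": 1, "ty": 0, "tz": -15, "twist": 0}, {"tx": 1, "ty": 0, "tz": -15, "twist": 0}], grip=-1, newtons=20)

```text
t: 19.73
ee_pos: [574.3, 164.6, 44.8]
orientation: [-1.986, 2.432, -0.001]
contact_force: [1.3, 0.3, -1.5]
opening: 30.6
```

Run:
```python
from h import *
plan((573.5,164.5,145,None),(470.3,15.8,145,None),(470.3,15.8,46,None))
```

```text
t 19.73 pos [574.3 164.6  44.8] theta -101.5 down [ 0.  0. -1.] F [ 1.3  0.3 -1.5] open 30.6 q [-0.1  0.6 -0.3  1.9  0.3  0.7 -2.4]
tx 0.2 ty 0.5 tz -100.2 twist 0.0 dist 100
tx 166.5 ty 71.9 tz -100.4 twist 0.0 dist 207
tx 166.6 ty 72.1 tz -1.4 twist 0.0 dist 182
```

Call:
send_rows(rows=[{"tx": 0, "ty": 0, "tz": -20, "twist": 0}, {"tx": 0, "ty": 0, "tz": -55, "twist": 0}, {"tx": 0, "ty": 0, "tz": -90, "twist": 0}, {"tx": 10, "ty": 4, "tz": -100, "twist": 0}, {"tx": 40, "ty": 17, "tz": -100, "twist": 0}, {"tx": 75, "ty": 32, "tz": -100, "twist": 0}, {"tx": 110, "ty": 47, "tz": -100, "twist": 0}, {"tx": 140, "ty": 60, "tz": -100, "twist": 0}, {"tx": 160, "ty": 69, "tz": -95, "twist": 0}, {"tx": 167, "ty": 72, "tz": -75, "twist": 0}, {"tx": 167, "ty": 72, "tz": -50, "twist": 0}, {"tx": 167, "ty": 72, "tz": -25, "twist": 0}, {"tx": 167, "ty": 72, "tz": -5, "twist": 0}, {"tx": 167, "ty": 72, "tz": 0, "twist": 0}, {"tx": 167, "ty": 72, "tz": 0, "twist": 0}])

```text
t: 21.6
ee_pos: [469.4, 15.3, 43.6]
orientation: [1.987, -2.433, -0.001]
contact_force: [-0.2, 0.7, -1.6]
opening: 30.5
```

Run:
```python
from h import *
plan((470.3,15.8,29.5,None))
b=arm.snapshot("scene")[150:250,300:420,::-1]
cv2.imwrite("pics/g6.png",cv2.resize(b,(480,400),interpolation=2))
```

```text
t 21.60 pos [469.4  15.3  43.6] theta -101.5 down [-0.  0. -1.] F [-0.2  0.7 -1.6] open 30.5 q [ 0.1  0.4 -0.3  2.2  0.2  0.6 -2.2]
tx -0.7 ty -0.8 tz 14.1 twist 0.0 dist 14
```

View pics/g6.png

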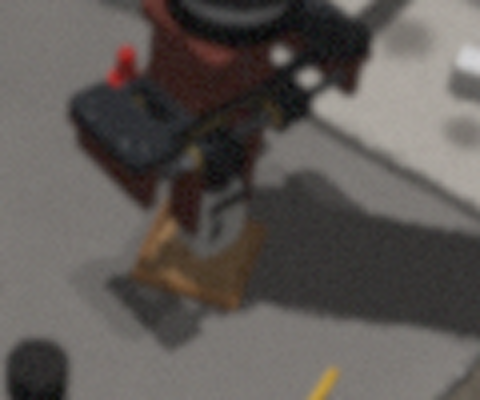

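The flask hangs upright over the square tray (crop (215,215)). I'll lower and release it.

Call:
send_rows(rows=[{"tx": 0, "ty": 0, "tz": 5, "twist": 0}, {"tx": 0, "ty": 0, "tz": 10, "twist": 0}, {"tx": 0, "ty": 0, "tz": 13, "twist": 0}, {"tx": 0, "ty": 0, "tz": 15, "twist": 0}, {"tx": 0, "ty": 0, "tz": 15, "twist": 0}, {"tx": 0, "ty": 0, "tz": 15, "twist": 0}])

```text
t: 22.4
ee_pos: [469.7, 15.2, 28.7]
orientation: [-1.987, 2.433, -0.0]
contact_force: [0.1, -1.0, -0.6]
opening: 30.9
```

Call:
send_rows(rows=[{"tx": 0, "ty": 0, "tz": 0, "twist": 0}, {"tx": 0, "ty": 0, "tz": 0, "twist": 0}, {"tx": 0, "ty": 0, "tz": 0, "twist": 0}, {"tx": 0, "ty": 0, "tz": 0, "twist": 0}, {"tx": 0, "ty": 0, "tz": 0, "twist": 0}, {"tx": 0, "ty": 0, "tz": -15, "twist": 0}, {"tx": 0, "ty": 0, "tz": -45, "twist": 0}, {"tx": 0, "ty": 0, "tz": -85, "twist": 0}, {"tx": 0, "ty": 0, "tz": -120, "twist": 0}, {"tx": 0, "ty": 0, "tz": -120, "twist": 0}, {"tx": 0, "ty": 0, "tz": -120, "twist": 0}], grip=1)

```text
t: 23.78
ee_pos: [469.2, 15.0, 148.7]
orientation: [1.987, -2.433, 0.0]
contact_force: [-0.1, -0.3, -0.1]
opening: 87.9
```

Run:
```python
from h import *
plan((416,-217,150,-72),(416,-217,25,-72))
```

```text
t 23.77 pos [469.2  15.  148.7] theta -101.5 down [ 0. -0. -1.] F [-0.1 -0.3 -0.1] open 87.9 q [ 0.2  0.3 -0.4  2.1  0.1  0.8 -2.1]
tx 238.0 ty 5.7 tz -1.2 twist -29.5 dist 238
tx 238.0 ty 5.7 tz 123.8 twist -29.5 dist 268
```

Call:
send_rows(rows=[{"tx": 40, "ty": 1, "tz": 0, "twist": -5}, {"tx": 85, "ty": 2, "tz": 0, "twist": -10}, {"tx": 130, "ty": 3, "tz": 0, "twist": -16}, {"tx": 175, "ty": 4, "tz": 0, "twist": -22}, {"tx": 215, "ty": 5, "tz": 0, "twist": -28}, {"tx": 238, "ty": 6, "tz": 0, "twist": -29.5}, {"tx": 238, "ty": 6, "tz": 20, "twist": -29.5}, {"tx": 238, "ty": 6, "tz": 50, "twist": -29.5}, {"tx": 238, "ty": 6, "tz": 80, "twist": -29.5}, {"tx": 238, "ty": 6, "tz": 105, "twist": -29.5}, {"tx": 238, "ty": 6, "tz": 120, "twist": -29.5}, {"tx": 238, "ty": 6, "tz": 123, "twist": -29.5}, {"tx": 238, "ty": 6, "tz": 123, "twist": -29.5}, {"tx": 238, "ty": 6, "tz": 123, "twist": -29.5}])

```text
t: 25.52
ee_pos: [416.7, -217.1, 26.4]
orientation: [-2.541, 1.847, -0.002]
contact_force: [-0.2, 0.1, -0.4]
opening: 87.9
```

Call:
send_rows(rows=[{"tx": 0, "ty": 0, "tz": 0, "twist": 0}, {"tx": 0, "ty": 0, "tz": 0, "twist": 0}, {"tx": 0, "ty": 0, "tz": 0, "twist": 0}, {"tx": 0, "ty": 0, "tz": 0, "twist": 0}, {"tx": 0, "ty": 0, "tz": 0, "twist": 0}, {"tx": 0, "ty": 0, "tz": 0, "twist": 0}, {"tx": 0, "ty": 0, "tz": 0, "twist": 0}, {"tx": 0, "ty": 0, "tz": 0, "twist": 0}, {"tx": 0, "ty": 0, "tz": -30, "twist": 0}, {"tx": 0, "ty": 0, "tz": -80, "twist": 0}, {"tx": 0, "ty": 0, "tz": -125, "twist": 0}, {"tx": 0, "ty": 0, "tz": -125, "twist": 0}, {"tx": 0, "ty": 0, "tz": -125, "twist": 0}], grip=-1)

```text
t: 27.15
ee_pos: [415.5, -216.7, 150.1]
orientation: [2.541, -1.847, -0.001]
contact_force: [0.3, 0.0, -0.7]
opening: 24.2
```

Run:
```python
from h import *
plan((455,40,150,-36),(576.4,165.6,150,0),(576.4,165.6,16,0))
```

```text
t 27.15 pos [ 415.5 -216.7  150.1] theta -72.0 down [-0.  0. -1.] F [ 0.3  0.  -0.7] open 24.2 q [ 0.7  0.2 -0.3  2.1  0.1  0.8 -1. ]
tx -232.0 ty -116.7 tz 0.1 twist -36.0 dist 260
tx -314.1 ty -271.0 tz -0.0 twist -72.0 dist 415
tx -314.0 ty -271.1 tz 134.0 twist -72.0 dist 436
```

Call:
send_rows(rows=[{"tx": -25, "ty": -21, "tz": 0, "twist": -4}, {"tx": -55, "ty": -47, "tz": 0, "twist": -10}, {"tx": -90, "ty": -78, "tz": 0, "twist": -18}, {"tx": -125, "ty": -108, "tz": 0, "twist": -26}, {"tx": -160, "ty": -138, "tz": 0, "twist": -34}, {"tx": -195, "ty": -168, "tz": 0, "twist": -42}, {"tx": -230, "ty": -198, "tz": 0, "twist": -50}, {"tx": -265, "ty": -229, "tz": 0, "twist": -58}, {"tx": -295, "ty": -255, "tz": 0, "twist": -66}, {"tx": -314, "ty": -271, "tz": 5, "twist": -72}, {"tx": -314, "ty": -271, "tz": 30, "twist": -72}, {"tx": -314, "ty": -271, "tz": 60, "twist": -72}, {"tx": -314, "ty": -271, "tz": 90, "twist": -72}, {"tx": -314, "ty": -271, "tz": 110, "twist": -72}, {"tx": -314, "ty": -271, "tz": 119, "twist": -72}, {"tx": -314, "ty": -271, "tz": 119, "twist": -72}, {"tx": -314, "ty": -271, "tz": 119, "twist": -72}])

```text
t: 29.28
ee_pos: [577.7, 165.9, 32.6]
orientation: [-3.141, 0.001, -0.002]
contact_force: [0.5, 0.8, -0.7]
opening: 24.0
```

Run:
```python
from h import *
plan((576.4,165.6,15.5,0))
b=arm.snapshot("scene")[150:270,230:390,::-1]
cv2.imwrite("pics/g7.png",cv2.resize(b,(640,480),interpolation=2))
```

```text
t 29.27 pos [577.7 165.9  32.6] theta -0.0 down [ 0.  0. -1.] F [ 0.5  0.8 -0.7] open 24.0 q [ 0.1  0.7 -0.6  1.8  0.5  0.8 -0.8]
tx -1.3 ty 0.3 tz 17.1 twist -0.0 dist 17
```

View pics/g7.png

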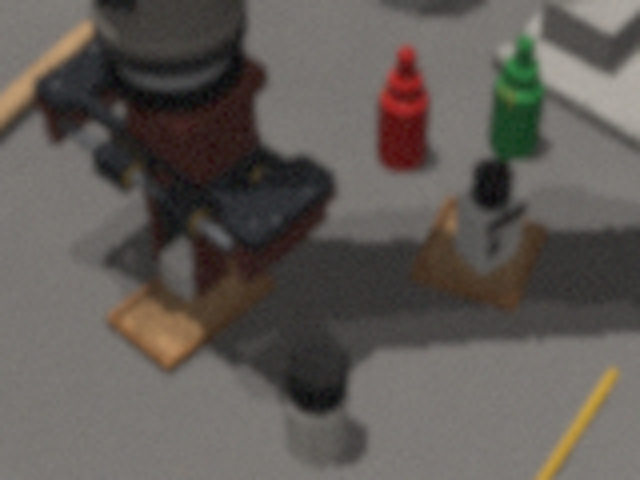

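The flask stands in the square tray (490,240). The block hangs over the oblong tray (180,270). I'll lower and release it, then back away and check everything from above.

Call:
send_rows(rows=[{"tx": -1, "ty": 0, "tz": 6, "twist": 0}, {"tx": -1, "ty": 0, "tz": 12, "twist": 0}, {"tx": -1, "ty": 0, "tz": 15, "twist": 0}, {"tx": -1, "ty": 0, "tz": 17, "twist": 0}, {"tx": -1, "ty": 0, "tz": 17, "twist": 0}, {"tx": -1, "ty": 0, "tz": 17, "twist": 0}])

```text
t: 30.08
ee_pos: [576.0, 165.6, 14.7]
orientation: [-3.141, 0.001, -0.0]
contact_force: [-0.2, 0.5, 0.7]
opening: 23.8
```

Call:
send_rows(rows=[{"tx": 0, "ty": 0, "tz": 0, "twist": 0}, {"tx": 0, "ty": 0, "tz": 0, "twist": 0}, {"tx": 0, "ty": 0, "tz": 0, "twist": 0}, {"tx": 0, "ty": 0, "tz": 0, "twist": 0}, {"tx": 0, "ty": 0, "tz": 0, "twist": 0}, {"tx": 0, "ty": 0, "tz": -20, "twist": 0}, {"tx": 0, "ty": 0, "tz": -60, "twist": 0}, {"tx": 0, "ty": 0, "tz": -110, "twist": 0}, {"tx": 0, "ty": 0, "tz": -150, "twist": 0}, {"tx": -10, "ty": 45, "tz": -160, "twist": 0}, {"tx": -30, "ty": 95, "tz": -160, "twist": 0}, {"tx": -50, "ty": 145, "tz": -160, "twist": 0}, {"tx": -70, "ty": 195, "tz": -160, "twist": 0}, {"tx": -90, "ty": 245, "tz": -160, "twist": 0}, {"tx": -110, "ty": 295, "tz": -160, "twist": 0}, {"tx": -120, "ty": 350, "tz": -160, "twist": 0}, {"tx": -130, "ty": 405, "tz": -160, "twist": 0}, {"tx": -130, "ty": 405, "tz": -160, "twist": 0}, {"tx": -130, "ty": 405, "tz": -160, "twist": 0}], grip=1)

```text
t: 32.45
ee_pos: [446.2, -238.7, 175.5]
orientation: [3.142, -0.0, 0.002]
contact_force: [1.1, -0.6, -0.3]
opening: 87.6
```

Run:
```python
from h import *
plan()
im=arm.snapshot("top")[:,:,::-1].copy(); cv2.imwrite("pics/top_end.png",im)
a=cv2.resize(im[175:255,185:385],None,fx=4,fy=4,interpolation=cv2.INTER_CUBIC)
b=cv2.resize(arm.snapshot("scene")[155:320,195:385,::-1],(311,270),interpolation=2)
# draw expected tops if centred
m=arm.camera_model("top");K=np.array(m["camera_matrix"]);T=np.linalg.inv(np.array(m["extrinsics"]))
for x,y,z in[(521.8,384.9,107),(470.3,15.8,81),(576.4,165.6,35)]:
    p=K@(T@[x,y,z,1])[:3];p=(p[:2]/p[2]-[185,175]+.375)*4;print("expected",p);cv2.drawMarker(a,tuple(int(v) for v in p),(255,0,255),0,10,1)
out=np.zeros((590,800,3),np.uint8);out[:320]=a;out[320:,:311]=b;cv2.imwrite("pics/end.png",out)
```

```text
t 32.45 pos [ 446.2 -238.7  175.5] theta -0.0 down [ 0. -0. -1.] F [ 1.1 -0.6 -0.3] open 87.6 q [ 0.9  0.3 -0.6  2.   0.2  0.9  0.1]
expected [ 42.  156.8]
expected [594.1 224.2]
expected [379.8  77. ]
```

View pics/end.png

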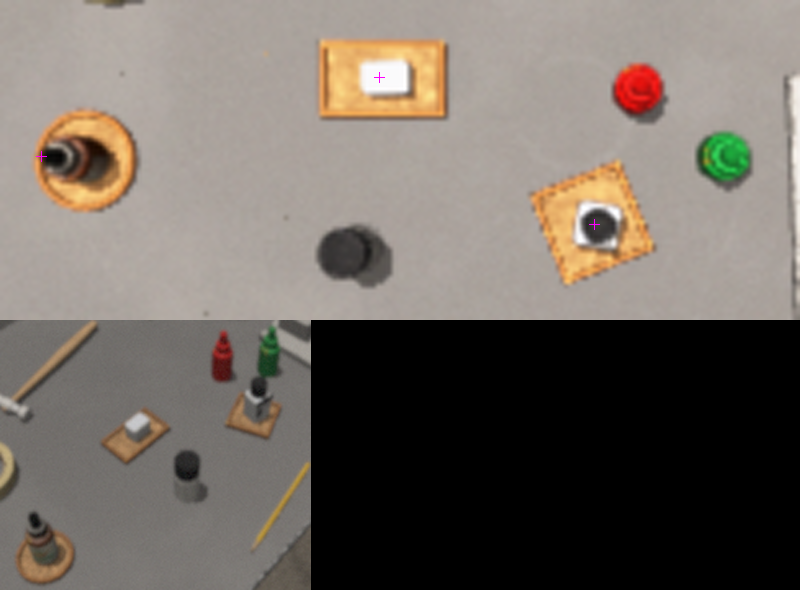

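Run:
```python
from h import *
def proj(n,P):
    m=arm.camera_model(n);K=np.array(m["camera_matrix"]);T=np.linalg.inv(np.array(m["extrinsics"]))
    c=P@T[:3,:3].T+T[:3,3];c=c@K.T;return c[:,:2]/c[:,2:]
t=np.linspace(0,2*np.pi,60)
def over(n,r0,r1,c0,c1,off):
    im=cv2.resize(arm.snapshot(n)[r0:r1,c0:c1,::-1],None,fx=10,fy=10,interpolation=2)
    for z,r,col in[(10,37,(255,0,0)),(10,32,(255,0,0)),(5,16.5,(0,255,0)),(55,16.5,(0,255,255)),(107,4,(255,0,255))]:
        P=np.c_[521.8+off[0]+r*np.cos(t),384.9+off[1]+r*np.sin(t),0*t+z]
        cv2.polylines(im,[((proj(n,P)-[c0,r0]+.5)*10).astype(int)],True,col,1)
    return im
a=over("top",198,232,188,224,(0,0)); b=over("scene",260,318,200,242,(0,5-5))
h=560;cv2.imwrite("pics/z.png",np.hstack([cv2.resize(a,(390,368)),cv2.resize(b,(266,368))]))
```

```text
(no output)
```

View pics/z.png

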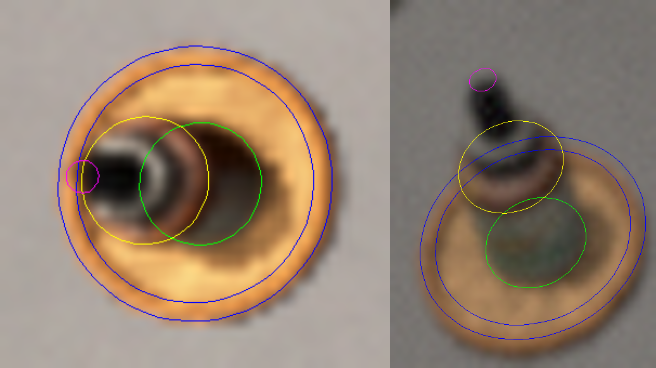

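In the last overlay the bottle stands upright in the round tray. Its shoulder matches the centred model, and the tip reads about 7 mm off in the top view but about 1 px off in the scene view. The jaws had centred the bottle at y = 385, so any error is well inside 12 mm.

Run:
```python
from cell import arm
print(arm.hand_in())
```

```text
the job is handed in; nothing more can be done
None
```

The swap is done and handed in at about 33 s of the 112 s allowed; no verdict was reported. I parked the block on the clear end of the soldering board. Then I moved the bottle to the round tray, the flask to the square tray and the block to the oblong tray.

- **Placement:** the last pictures show all three upright and released in their own trays. Estimated offsets from the tray centres are about 3 mm for the flask and 4–5 mm for the block.
- **Disagreement on the bottle:** the top view put its tip about 7 mm off, but its shoulder matched the centred position. The scene view had the tip within about 1 px, but put its base 3–4 mm off the tray centre. The jaw position at release read within about 1 mm of the tray centre. Even the worst reading is inside the 12 mm limit.
- **Everything else:** the round white bottle is at the same pixels as at the start, and I never worked close to the brick or the tape roll. I did not measure those two again at the end. Tool forces stayed within about 2 N in every reading, and the arm was parked clear above the board.

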